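Set a tonearm board on a cutting turntable with a spacer and hold it down for clamping

TASK

Fit the tonearm board to the cutting turntable: lower it (no dropping) over the two studs until it lies flush on the deck, then slide the brass spacer upright, alongside the middle of the board, down onto the deck in the gap between the board and a stop bar - only on the side where the gap is wide enough, never forcing it at the tight one. Finish while holding the board: pushed snug against the spacer, so that the spacer is nipped between board and stop bar, and at the same time pressed firmly down flat on the deck, ready for the nuts to be tightened. Leave everything else on the table and the turntable where it is.

Things in the scene. Friction and masses are not known exactly. Their poses are not given: they have to be found in the camera images.
- deck: Cutting turntable, fixed; silver plinth, top 90 mm above the table. Origin on the table, straight below the middle between the two studs; x away from the robot, y to its left along the line of the studs, z up (small yaw). Plinth spans x -175..195, y -125..485 mm. Platter 332 mm across centred at x 10, y 285 mm; overhead beam and cutter head over it, y over 120 mm, up to 260 mm above the table
- seat (a point): Point on the deck top (90 mm above the table) midway between the two studs: here the underside centre of the armboard belongs
- stud_left (a point): Foot, on the deck top, of the dark steel stud at deck y = +36 mm: upright, 8 mm diameter, 22 mm high, tip tapered over the last 4 mm
- stud_right (a point): Foot of the equal stud at deck y = -36 mm
- stop_narrow: Narrow dark steel stop bar, 140 (x) x 20 (y) x 14 mm high, fixed on the deck, axes parallel to the deck's; origin under its centre, on the deck top, 82 mm from seat along deck +y or -y (varies). Between it and the board centred on the studs the gap is 17 mm wide (13 to 21 as the board slides on the studs)
- stop_broad: Broad dark steel stop bar, 140 x 40 x 14 mm high, at the other end of the seat, also 82 mm from it; origin under its centre, on the deck top. The gap between it and the centred board is 7 mm, never over 11 mm: too tight for the spacer
- armboard: Tonearm board, about 0.5 kg, loose, lies flat: blue plate 120 (x) x 110 (y) x 12 mm, silver round pillar 32 mm diameter on its centre. Origin: centre of underside, z up. Two through slots at y = -36 and +36 mm, each 10 (x) x 16 (y) mm: on the studs it can slide +-4 mm along y, +-1 mm along x. May be fitted either way round; seated, its underside is at the deck top
- pillar_top (a point): Centre of the top face of the armboard's pillar, 62 mm above the board's underside; the pillar's foot flange is 52 mm in diameter and 5 mm high
- spacer: Brass spacer, about 0.2 kg, loose, starts standing on the table: foot block 60 (x) x 14 (y, the thickness that goes into the gap) x 20 mm high, on its middle an upright tab 24 (x) x 14 (y) mm up to 50 mm above the underside. Origin: centre of underside, z up. In the gap it stands on the deck, its x along the stop bar
- tab_top (a point): Centre of the top of the spacer's finger tab, 50 mm above its underside
- puck: Copper record weight, ring 72 mm diameter, 16 mm high, over the spindle on the green disc; leave alone
- nut0: Brass nut, ring 22 mm diameter, 10 mm high, on the table; leave alone
- nut1: Second brass nut, equal; leave alone
- cleaner: White cleaner bottle, 60 mm diameter, 150 mm high; leave alone
- screwdriver: Screwdriver lying on the table, about 200 mm long; leave alone
- brush: Brush lying on the deck near its far right corner, about 160 mm long; leave alone
Not all that is in view belongs to the job. Of the things that look like the armboard, take the one that is farthest to the robot's left at the start.

How it is judged:
By the outcome, as a careful person would: the job done as asked, in the order asked, and still so for the second after the job is handed in, while the arm keeps its last pose, push and grip.
It also fails if it takes over 72 s, if anything falls off the work surface, if the arm or the gripper's body presses on something with over 40 N, if the wrist force passes 120 N, or if a joint passes its speed limit or range.

ROBOT

A 6-joint arm with a two-finger parallel gripper is mounted at the origin on the work surface. World frame = base frame: x ahead of the robot, y to its left, z up, the work surface at z = 0. Lengths are in m, angles in rad, forces in N, time in s.
With the tool pointing down it reaches from about 0.3 to 0.85 m from the base axis. Payload 4.2 kg.
Tool frame: the origin (TCP) lies midway between the tips of the shut fingers; the grasp point (between the pads) lies 19 mm behind it; z points along the fingers, y is the line along which they close (so a half turn about z gives the same grasp; the last joint's range is limited). The gripper opens to 91 mm and grips with 3 to 60 N. Pads are 32 mm wide; open, the fingers measure 118 mm over their backs; the gripper's body (76 mm by 178 mm) begins 60 mm behind the grasp point.
Start: joints at [1.182, 0.32, 1.565, -0, 1.257, -0.02], TCP at [0.207, 0.536, 0.214] pointing down, gripper open.
Joint ranges: [-3.11, 3.11], [-0.84, 2.01], [0.21, 2.61], [-1.34, 4.49], [0.05, 2.63], [-2.56, 2.56]. Speed limits (rad/s): [2.57, 2.57, 3.14, 3.14, 3.14, 3.14].

INTERFACE

Orientations are given as a unit quaternion [w, x, y, z].
In Python, from plant import r, grip, inverse_kinematics, status, snapshot gives the robot as it stands. Calls block until the motion is done:
- r.movep(position, orientation): joint-space move of the TCP to a pose.
- r.move_straight(position, attitude=None, max_speed=0.15, contact_N=None): straight line of the TCP; attitude=None keeps the orientation; max_speed is the mean speed in m/s. With contact_N (N) it stops when the force on the tool has changed by that much, and returns True; else False.
- r.move_joints(angles): joint-space move.
- grip(opening, grasp_force=None): finger opening in m; grasp_force is the grip in N (None keeps the last); returns when the fingers have stopped.
- r.wait(seconds).
- inverse_kinematics(position, orientation): joint angles nearest the present ones, or None.
- status.get_obs(): the state.
- snapshot(name): name is "scene" or "top" or "wrist"; returns a dict with "image" (400x640x3 uint8, red, green, blue), "z_map" (400x640 float32, m along the optical axis (not along the pixel's ray), 0 where there is no reading), "fx", "fy", "cx", "cy" (pixels), "T" (4x4, takes a point from camera to world coordinates). Camera axes: x right, y up, looking along -z (the intrinsics and any distortion apply to the point x, -y, -z); pixel columns grow to the right and rows downward; lengths in m; the calibration is good to about 2 mm. A picture is of the moment at which its call begins.
A pose or a line that the arm cannot do raises r.IKError and nothing moves.
- r.close_job(): hands the job in; it is judged then, once.
The state is a dict: "time": time; "joint_positions": joint angles; "qd": joint speeds; "tau": joint torques, N m; "position": TCP position; "tool_rot": TCP orientation; "ft_force": force on the tool from outside, world axes, zero at the start; "ft_torque": the same for the moment, N m; "gripper_width": finger opening in m; "grasp_force": force on a finger pad.
Only numpy, scipy, OpenCV 4.12 (cv2) and the standard library are available. Lean on these libraries where they do the work, as an engineer would, in place of code of your own. Each camera call takes 0.05 s, during which the arm holds its last target. There are 200 camera calls.

## Working session

There is one attempt and no reset: what is moved stays moved. The work goes in short steps, each a Python script; the robot and the scene stay as the last script left them, time stands still between calls to the robot, and variables do not carry over. Pictures are saved under pics/ and viewed, at most 10 in all, crops included, and the job is handed in when it is done.

```bash
ls; mkdir -p pics; cat > h.py <<'E'
import numpy as np, cv2
from plant import r, grip, inverse_kinematics, status, snapshot
def cloud(s):
    z=s["z_map"]; v,u=np.mgrid[0:z.shape[0],0:z.shape[1]]
    p=np.stack([(u-s["cx"])/s["fx"]*z,-(v-s["cy"])/s["fy"]*z,-z],-1)
    w=p@s["T"][:3,:3].T+s["T"][:3,3]; w[z==0]=np.nan
    return w
def save(s,n): cv2.imwrite("pics/"+n+".png",s["image"][...,::-1])
E
python3 - <<'E'
from h import *
o=status.get_obs(); print({k:np.round(v,3) for k,v in o.items()})
a=snapshot("scene");b=snapshot("top")
np.savez("s0.npz",c=cloud(b),i=b["image"],c2=cloud(a),i2=a["image"])
for s in(a,b): print({k:(np.round(v,3).tolist()) for k,v in s.items() if k not in("image","z_map")})
print(a.keys())
save(a,"scene0");save(b,"top0")
E
```

```text
pics
{'time': np.float64(0.0), 'joint_positions': array([ 1.182,  0.32 ,  1.566, -0.   ,  1.257, -0.02 ]), 'qd': array([-0.001, -0.001,  0.002, -0.001, -0.001,  0.001]), 'tau': array([-3.0000e-03, -4.1247e+01, -2.3197e+01,  7.2000e-02,  4.6000e-02,
       -0.0000e+00]), 'position': array([0.207, 0.536, 0.213]), 'tool_rot': array([-0.   ,  0.183,  0.983, -0.001]), 'ft_force': array([-0.226,  0.513,  0.455]), 'ft_torque': array([ 0.024, -0.032, -0.018]), 'grasp_force': np.float64(0.0), 'gripper_width': np.float64(0.091)}
{'fx': 477.477, 'fy': 477.477, 'cx': 317.36, 'cy': 192.259, 'T': [[-0.363, -0.789, 0.496, 1.074], [0.932, -0.304, 0.199, 0.119], [-0.006, 0.535, 0.845, 1.063], [0.0, 0.0, 0.0, 1.0]]}
{'fx': 474.953, 'fy': 474.953, 'cx': 318.04, 'cy': 204.793, 'T': [[-0.028, 0.993, -0.115, 0.362], [-1.0, -0.027, 0.009, -0.116], [0.006, 0.115, 0.993, 1.245], [0.0, 0.0, 0.0, 1.0]]}
dict_keys(['image', 'z_map', 'fx', 'fy', 'cx', 'cy', 'T'])
```

View pics/scene0.png

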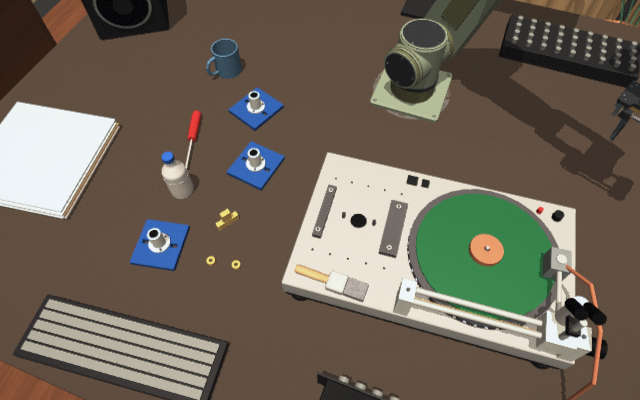

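View pics/top0.png

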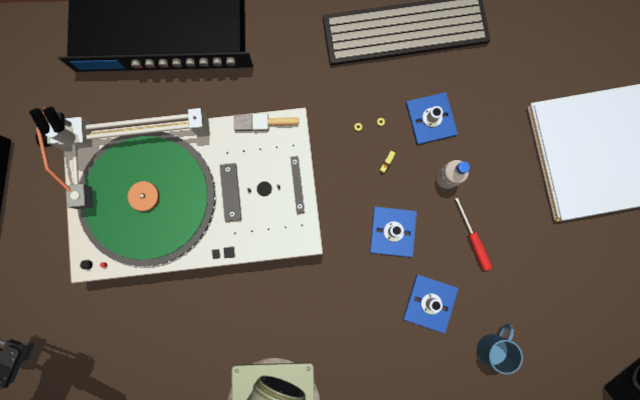

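The scene and top views show three blue boards, at top-view pixels (432,118), (394,232) and (432,303). The spacer is at (388,161) and the studs at (249,190) and (279,187). The broad stop (230,193) is on the left and the narrow stop (297,185) on the right. The board farthest left looks like the one at (394,232).

```bash
cat > m.py <<'E'
from h import *
d=np.load("s0.npz")
for C,I,nm in((d["c"],d["i"],"top"),(d["c2"],d["i2"],"scene")):
    print(nm)
    z=C[...,2]; hsv=cv2.cvtColor(I,cv2.COLOR_RGB2HSV); H,S,V=[hsv[...,k].astype(int) for k in range(3)]
    def comps(m,lo,name,hi=1e9,dx=0):
        n,L,st,_=cv2.connectedComponentsWithStats(m.astype(np.uint8))
        for k in range(1,n):
            if lo<=st[k,4]<=hi:
                q=C[L==k]; R=cv2.minAreaRect((q[:,:2]*1000).astype(np.float32))
                print(name,st[k,:5],"mean",q.mean(0).round(4),"rect",np.round(R[0],1),np.round(R[1],1),round(R[2],2),"zmed",np.median(q[:,2]).round(4))
    comps((abs(H-110)<12)&(S>150)&(V>60)&(z>0.004)&(z<0.022),600,"board",4000)
    comps((z>0.052)&(z<0.075)&(C[...,1]<-0.2)&(C[...,1]>-0.7)&(S<120)&(V>0),30,"pillar",1000)
    comps((abs(H-27)<8)&(S>120)&(z>0.003)&(z<0.06)&(C[...,1]<-0.1),15,"brass",500)
    comps((z>0.098)&(z<0.118)&(V<130)&(C[...,1]<0.13)&(C[...,1]>-0.2)&(C[...,0]<.5),6,"stop/stud")
E
python3 m.py
```

```text
top
board [ 407   93   50   51 1330] mean [ 0.7288 -0.4362  0.0126] rect [ 731.2 -437.8] [119.4 108.7] 11.52 zmed 0.0126
board [ 371  208   45   49 1379] mean [ 0.4291 -0.3197  0.0124] rect [ 429.7 -320.1] [107.4 116.4] 82.21 zmed 0.0124
board [ 404  275   54   58 1518] mean [ 0.2432 -0.4071  0.0123] rect [ 243.4 -407.9] [108.6 117.4] 70.09 zmed 0.0124
pillar [430 106  13  13 132] mean [ 0.7311 -0.4376  0.062 ] rect [ 732.  -437.9] [29.7 30.8] 86.12 zmed 0.0627
pillar [441 165  18  21  70] mean [ 0.5573 -0.4525  0.064 ] rect [ 559.8 -455.2] [57.5 21.5] 31.73 zmed 0.0638
pillar [390 224  14  13 133] mean [ 0.4306 -0.3212  0.0621] rect [ 430.6 -321.3] [30.  29.9] 43.09 zmed 0.0623
pillar [429 299  14  13 147] mean [ 0.2445 -0.4084  0.0621] rect [ 243.9 -408.9] [31.6 29.3] 87.58 zmed 0.0626
pillar [508 324   7   9  35] mean [ 0.1851 -0.5878  0.0664] rect [ 183.9 -587.7] [16.8 10.3] 1.53 zmed 0.067
pillar [484 337  23  32 120] mean [ 0.1389 -0.5348  0.0635] rect [ 135.1 -540.5] [32.7 78.3] 59.87 zmed 0.0637
pillar [497 341  23  30 140] mean [ 0.1097 -0.5862  0.0636] rect [ 112.3 -580. ] 
[... 1667 characters left out ...]
6.8 -299.5] [19.9 19.6] 55.53 zmed 0.0086
brass [232 260   8   9  32] mean [ 0.7143 -0.2401  0.0083] rect [ 714.7 -239.8] [16.7 19.6] 86.73 zmed 0.0083
stop/stud [443  60   4   3   6] mean [-0.0284  0.0725  0.11  ] rect [-28.8  72.7] [6.5 6.3] 89.54 zmed 0.1087
stop/stud [385  68  34  20 153] mean [ 0.0861 -0.0282  0.1089] rect [ 85.6 -27.8] [104.4  21.3] 76.66 zmed 0.1094
stop/stud [422  69  18  13  61] mean [0.0403 0.0512 0.1077] rect [36.2 53.2] [10.5 66.8] 58.6 zmed 0.1077
stop/stud [327 185  10   9  33] mean [ 0.4875 -0.0773  0.1024] rect [488.9 -80.2] [22.  20.4] 5.31 zmed 0.1024
stop/stud [389 201  18  16 176] mean [0.484  0.084  0.1028] rect [482.6  83.1] [36.3 37.3] 4.57 zmed 0.1027
```

```bash
cat > m2.py <<'E'
from h import *
d=np.load("s0.npz")
def rect(q):
    R=cv2.minAreaRect((q[:,:2]*1000).astype(np.float32)); return np.round(R[0],1),np.round(R[1],1),round(R[2],2)
for C,I,nm in((d["c"],d["i"],"top"),(d["c2"],d["i2"],"scene")):
    x,y,z=C[...,0],C[...,1],C[...,2]; V=I.max(-1)
    b=(0.015 if nm=="top" else .013)
    for n,m in(("spacer hi",(abs(x-.615)<.05)&(abs(y+.31)<.05)&(z>.04)&(z<.06)),("spacer foot",(abs(x-.615)<.05)&(abs(y+.31)<.05)&(z>.01)&(z<.03)),
      ("broad",(abs(x-.48)<.09)&(abs(y-.082)<.035)&(z>.098)&(z<.118)),("narrow",(abs(x-.488)<.09)&(abs(y+.08)<.025)&(z>.098)&(z<.118)),
      ("studL",(abs(x-.485)<.02)&(abs(y-.036)<.015)&(z>.097)&(z<.13)),("studR",(abs(x-.485)<.02)&(abs(y+.036)<.015)&(z>.097)&(z<.13)),
      ("deck",(abs(x-.40)<.02)&(abs(y)<.03)),("table",(abs(x-.5)<.02)&(abs(y+.25)<.02))):
        q=C[m]; print(nm,n,len(q),q.mean(0).round(4) if len(q) else "",*(rect(q) if len(q)>3 else ()))
from scipy.spatial.transform import Rotation as R
def Q(psi): # tool down, tool y axis at world angle psi
    y=np.array([np.cos(psi),np.sin(psi),0]);zz=np.array([0,0,-1.]);xx=np.cross(y,zz)
    q=R.from_matrix(np.stack([xx,y,zz],1)).as_quat(); return [q[3],*q[:3]]
for p,ps in(((.485,0,.35),0),((.485,0,.35),180),((.485,0,.11),0),((.485,0,.11),180),((.43,-.32,.022),-8),((.43,-.32,.022),172),((.485,-.065,.13),90),((.485,-.065,.13),-90),((.615,-.31,.05),90),((.615,-.31,.05),-90)):
    j=inverse_kinematics(p,Q(np.radians(ps))); print(p,ps,None if j is None else np.round(j,2))
s=snapshot("wrist");print(np.round(s["T"],3).tolist(),s["fx"])
E
python3 m2.py
```

```text
top spacer hi 55 [ 0.6146 -0.313   0.05  ] [ 615.7 -313.7] [13.8 24.1] 61.46
top spacer foot 69 [ 0.61   -0.3101  0.0205] [ 615.7 -313.8] [13.9 60.9] 58.43
top broad 737 [0.516  0.0833 0.1043] [481.   80.6] [179.1  40.7] 4.83
top narrow 338 [ 0.5271 -0.08    0.1044] [512.9 -81.2] [129.6  19.9] 5.03
top studL 1 [0.4773 0.0483 0.0979]
top studR 0 
top deck 405 [ 0.3999 -0.0005  0.0903] [399.9  -0.6] [39.  59.4] 1.21
top table 227 [ 4.998e-01 -2.499e-01  2.000e-04] [ 500.4 -250.3] [39.8 39.3] 88.41
scene spacer hi 64 [ 0.6173 -0.3089  0.0473] [ 616.4 -310.4] [17.6 23. ] 61.48
scene spacer foot 134 [ 0.6183 -0.3081  0.0184] [ 616.4 -309.7] [16.8 59.8] 59.55
scene broad 703 [0.5187 0.0873 0.1028] [517.2  87.2] [108.6  39.9] 4.86
scene narrow 318 [ 0.5297 -0.0763  0.1027] [528.  -76.5] [101.2  20.7] 5.21
scene studL 0 
scene studR 0 
scene deck 324 [0.4004 0.     0.0886] [3.998e+02 1.000e-01] [59.8 39.8] 89.45
scene table 196 [ 0.5002 -0.2501 -0.0018] [ 500.  -249.9] [38.9 40. ] 89.65
(0.485, 0, 0.35) 0 [-0.02  0.12  1.49 -0.    1.53 -0.02]
(0.485, 0, 0.35) 180 None
(0.485, 0, 0.11) 0 [-0.02  0.28  1.92 -0.    0.95 -0.02]
(0.485, 0, 0.11) 180 None
(0.43, -0.32, 0.022) -8 [-0.66  0.46  1.91 -0.    0.78 -0.52]
(0.43, -0.32, 0.022) 172 None
(0.485, -0.065, 0.13) 90 [-0.16  0.26  1.88 -0.    1.   -1.73]
(0.485, -0.065, 0.13) -90 [-0.16  0.26  1.88 -0.    1.    1.41]
(0.615, -0.31, 0.05) 90 [-0.48  0.62  1.49 -0.    1.03 -2.05]
(0.615, -0.31, 0.05) -90 [-0.48  0.62  1.49 -0.    1.03  1.09]
[[0.359, -0.896, -0.26, 0.133], [0.933, 0.345, 0.101, 0.565], [-0.001, -0.279, 0.96, 0.385], [0.0, 0.0, 0.0, 1.0]] 339.9723036345919
```

```bash
cat >> h.py <<'E'
from scipy.spatial.transform import Rotation as R
def Q(deg): # tool down, tool y axis at world angle
    p=np.radians(deg); y=np.array([np.cos(p),np.sin(p),0]);zz=np.array([0,0,-1.]);xx=np.cross(y,zz)
    q=R.from_matrix(np.stack([xx,y,zz],1)).as_quat(); return [q[3],*q[:3]]
def rect(q):
    R_=cv2.minAreaRect((q[:,:2]*1000).astype(np.float32)); return np.round(R_[0],1),np.round(R_[1],1),round(R_[2],2)
E
python3 - <<'E'
from h import *
p=status.get_obs()["position"]
r.move_straight([p[0],p[1],.36],max_speed=.3)
r.movep([.485,0,.33],Q(5))
r.wait(.2); s=snapshot("wrist"); save(s,"w1"); np.savez("w1.npz",c=cloud(s),i=s["image"],T=s["T"],k=[s[k] for k in("fx","fy","cx","cy")])
r.movep([.43,-.32,.2],Q(-8))
r.wait(.2); s=snapshot("wrist"); save(s,"w2"); np.savez("w2.npz",c=cloud(s),i=s["image"],T=s["T"],k=[s[k] for k in("fx","fy","cx","cy")])
print(status.get_obs()["time"],status.get_obs()["position"])
a=cv2.imread("pics/w1.png");b=cv2.imread("pics/w2.png");cv2.imwrite("pics/w12.png",cv2.resize(np.vstack([a,b]),None,fx=.75,fy=.75,interpolation=cv2.INTER_AREA))
C=np.load("w1.npz")["c"];x,y,z=C[...,0],C[...,1],C[...,2]
for n,m in(("broad",(abs(y-.082)<.035)&(z>.098)&(z<.118)),("narrow",(abs(y+.08)<.025)&(z>.098)&(z<.118)),
 ("sL",(abs(x-.485)<.03)&(abs(y-.036)<.02)&(z>.104)&(z<.13)),("sR",(abs(x-.485)<.03)&(abs(y+.036)<.02)&(z>.104)&(z<.13))):
    q=C[m&(abs(x-.48)<.11)]; print(n,len(q),q.mean(0) if len(q) else "",rect(q) if len(q)>3 else "")
C=np.load("w2.npz")["c"];x,y,z=C[...,0],C[...,1],C[...,2]
near=(abs(x-.43)<.08)&(abs(y+.32)<.08)
for n,m in(("plate",near&(z>.008)&(z<.015)),("pillar",near&(z>.055)&(z<.07))):
    q=C[m];print(n,len(q),q.mean(0),rect(q))
E
```

```text
4.7667 [ 0.4305878  -0.3193322   0.20043613]
broad 4303 [0.52507729 0.0867647  0.10549231] (array([484.7,  83.9]), array([213. ,  42.1]), 3.61)
narrow 1507 [ 0.53245885 -0.07566587  0.10497846] (array([532.4, -76.6]), array([116.1,  20.2]), 4.98)
sL 0  
sR 0  
plate 8824 [ 0.42781501 -0.31676425  0.0133064 ] (array([ 427.3, -320. ]), array([110. , 120.3]), 82.33)
pillar 893 [ 0.42749383 -0.31900136  0.06338185] (array([ 427.4, -319.9]), array([31.1, 30.2]), 81.59)
```

View pics/w12.png

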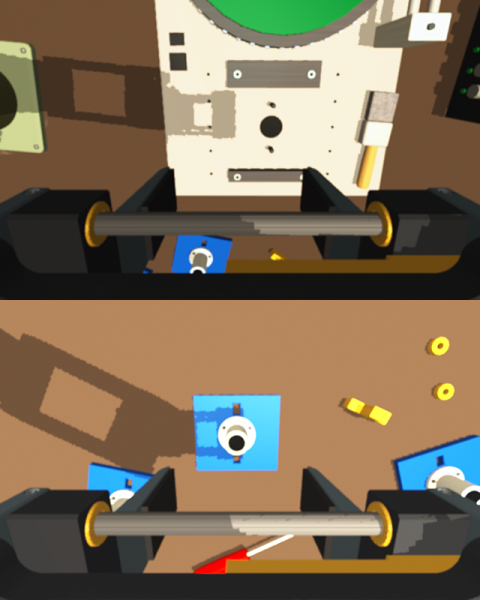

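The upper view (w1) shows the studs at about (361,140) and (360,200) full-res, with the broad bar above and the narrow bar below. The lower view (w2) shows the target board with its slots along image-vertical, roughly the board's y axis. The seat is near x = 0.53, so I'm recomputing with wider windows.

```bash
cat > m3.py <<'E'
from h import *
d=np.load("s0.npz");w=np.load("w1.npz")
for nm,C,I in(("top",d["c"],d["i"]),("scene",d["c2"],d["i2"]),("w1",w["c"],w["i"])):
    x,y,z=C[...,0],C[...,1],C[...,2]
    xx=abs(x-.53)<.10
    for n,m in(("broad",xx&(abs(y-.085)<.032)&(z>.098)&(z<.118)),("narrow",xx&(abs(y+.078)<.022)&(z>.098)&(z<.118)),
     ("studL",(abs(x-.525)<.03)&(abs(y-.04)<.015)&(z>.1)&(z<.13)),("studR",(abs(x-.53)<.03)&(abs(y+.032)<.015)&(z>.1)&(z<.13))):
        n_,L,st,_=cv2.connectedComponentsWithStats(m.astype(np.uint8))
        if n_<2: print(nm,n,"none");continue
        k=1+st[1:,4].argmax();q=C[L==k];print(nm,n,len(q),q.mean(0).round(4),rect(q),"zmax",q[:,2].max().round(4))
E
python3 m3.py
```

```text
top broad 961 [0.5328 0.0847 0.1043] (array([533.5,  85.1]), array([140.8,  40.7]), 4.83) zmax 0.1112
top narrow 469 [ 0.547  -0.0782  0.1044] (array([547.5, -78.1]), array([139.8,  19.9]), 4.9) zmax 0.1132
top studL 10 [0.5367 0.0385 0.1083] (array([536.8,  38.3]), array([4.5, 6.7]), 1.55) zmax 0.1128
top studR 13 [ 0.5431 -0.0327  0.108 ] (array([543.3, -32.2]), array([6.7, 7.2]), 2.54) zmax 0.1132
scene broad 962 [0.5374 0.0888 0.1029] (array([533.7,  88.6]), array([141.7,  39.9]), 4.81) zmax 0.1081
scene narrow 464 [ 0.5515 -0.0743  0.1027] (array([548.2, -74.7]), array([141.9,  20.7]), 5.21) zmax 0.1084
scene studL 13 [0.5396 0.0431 0.1071] (array([538.7,  42.7]), array([7.5, 4.9]), 25.7) zmax 0.1124
scene studR 13 [ 0.5457 -0.0288  0.1073] (array([545.1, -28.7]), array([5. , 6.7]), 28.37) zmax 0.1111
w1 broad 4611 [0.5298 0.0871 0.1055] (array([530.2,  86.9]), array([140.2,  38.8]), 5.16) zmax 0.109
w1 narrow 1599 [ 0.536  -0.0754  0.105 ] (array([536. , -76.3]), array([123.3,  20.2]), 4.98) zmax 0.1089
w1 studL 47 [0.5333 0.0418 0.1103] (array([533.8,  41.8]), array([7.1, 7.1]), 51.37) zmax 0.1144
w1 studR 48 [ 0.5395 -0.0294  0.1095] (array([539.6, -30. ]), array([6.5, 7.4]), 1.59) zmax 0.1143
```

```bash
cat > g1.py <<'E'
from h import *
grip(.06)
q=Q(-7.7)
r.move_straight([.4295,-.320,.10],q,max_speed=.2)
r.move_straight([.4295,-.320,.024],max_speed=.08,contact_N=8)
print(status.get_obs()["position"])
grip(0,45); o=status.get_obs(); print(o["gripper_width"],o["grasp_force"],o["position"])
r.move_straight([.4295,-.320,.19],max_speed=.15)
r.movep([.539,.005,.19],Q(4.95))
r.wait(.3); o=status.get_obs(); print(o["time"],o["position"],o["gripper_width"],o["ft_force"],o["ft_torque"])
for n in("top","scene"):
    s=snapshot(n);save(s,n+"1");C=cloud(s);np.save(n+"1.npy",C);x,y,z=C[...,0],C[...,1],C[...,2];I=s["image"].astype(int)
    nr=(abs(x-.54)<.1)&(abs(y)<.09)&(I[...,2]>I[...,0]*1.6)
    for k,m in(("plate",nr&(z>.165)&(z<.19)),):
        c=C[m]; print(n,k,len(c),c.mean(0) if len(c) else"",rect(c) if len(c)>5 else"")
E
python3 g1.py
```

```text
[ 0.42989856 -0.32030208  0.0244863 ]
0.0313688959445987 45.00028431415558 [ 0.42910245 -0.31991923  0.0241622 ]
10.5667 [0.5390041  0.00418373 0.19002443] 0.03113073052727388 [ 0.28232022  0.01010664 -6.05606948] [-0.14230741  0.07083213  0.014     ]
top plate 525 [ 0.53841922 -0.03661093  0.17808077] (array([543. ,   1.1]), array([118.8, 108.6]), 1.55)
scene plate 1106 [0.56743931 0.01960265 0.17624852] (array([541.9,   5.3]), array([123.7, 109.8]), 4.88)
```

```bash
cat > low.py <<'E'
from h import *
t=np.radians(4.95); ex=np.array([np.cos(t),np.sin(t)]); 
c=np.array([.5379,.0060]); o=status.get_obs(); 
for k,d in enumerate((0,-1,1,-2,2)):
    p=c+ex*d*.001
    r.move_straight([*p,.140],Q(4.95),max_speed=.1); 
    hit=r.move_straight([*p,.112],max_speed=.02,contact_N=6)
    o=status.get_obs(); print(d,hit,o["position"],o["ft_force"].round(1),o["ft_torque"].round(2),o["time"])
    if o["position"][2]<.125: break
E
python3 low.py
```

```text
0 True [0.53786491 0.00600453 0.11414353] [0.3 0.9 6.9] [-0.07  0.08 -0.  ] 12.5
```

```bash
cat > sl.py <<'E'
from h import *
t=np.radians(4.95); ex=np.array([np.cos(t),np.sin(t),0]); ey=np.array([-ex[1],ex[0],0])
p=status.get_obs()["position"].copy(); p[2]=.1143
hit=r.move_straight(p+ey*.009,max_speed=.01,contact_N=8)
o=status.get_obs(); print(hit,((o["position"]-p)@ey)*1000,o["position"],o["ft_force"].round(1),o["ft_torque"].round(2))
r.move_straight(o["position"]-ey*.0008,max_speed=.02)
o=status.get_obs();print(o["position"],o["ft_force"].round(1))
grip(.06); r.wait(.2); p=status.get_obs()["position"]; print(p)
r.move_straight([p[0],p[1],.24],max_speed=.2)
r.movep([.6,-.24,.26],Q(-121.6+180-180))
r.wait(.2)
for n in("top","wrist"):
    s=snapshot(n);save(s,n+"2");C=cloud(s);np.savez(n+"2.npz",c=C,i=s["image"]);x,y,z=C[...,0],C[...,1],C[...,2]
    sp=(abs(x-.615)<.06)&(abs(y+.31)<.06)
    for k,m in(("plate",(abs(x-.54)<.1)&(abs(y-.005)<.068)&(z>.0985)&(z<.108)),("pillar",(abs(x-.54)<.1)&(abs(y)<.06)&(z>.145)&(z<.16)),
       ("narrow",(abs(x-.54)<.1)&(abs(y+.078)<.018)&(z>.1)&(z<.118)),("tab",sp&(z>.04)&(z<.06)),("foot",sp&(z>.012)&(z<.06))):
        c=C[m]; print(n,k,len(c),c.mean(0) if len(c) else"",rect(c) if len(c)>5 else"")
print(status.get_obs()["time"],status.get_obs()["position"])
E
python3 sl.py
```

```text
True 3.6254135659460354 [0.53758171 0.00961899 0.11412981] [ 0.7 -1.1  2.8] [-0.07 -0.14 -0.06]
[0.53757292 0.00955901 0.11415328] [-0.8  2.4  2.4]
[0.53763237 0.00878903 0.11412167]
top plate 2034 [0.53705616 0.012536   0.10283436] (array([534.2,  10.9]), array([137.1, 123.8]), 0.64)
top pillar 143 [0.53940492 0.00716882 0.1525919 ] (array([539.7,   7.2]), array([30.8, 28.3]), 2.07)
top narrow 456 [ 0.54664231 -0.07823205  0.10453476] (array([547.1, -78.2]), array([139.2,  19.9]), 5.08)
top tab 5 [ 0.60514877 -0.30799863  0.04406504] 
top foot 54 [ 0.599655   -0.30395556  0.02437514] (array([ 598.3, -303.2]), array([13.9, 19.1]), 58.11)
wrist plate 0  
wrist pillar 0  
wrist narrow 302 [ 0.49749246 -0.08472493  0.1048717 ] (array([544.2, -80. ]), array([140.1,  20.2]), 1.94)
wrist tab 313 [ 0.61237724 -0.31114271  0.0508179 ] (array([ 611.9, -311.5]), array([14.2, 24. ]), 58.62)
wrist foot 747 [ 0.61372167 -0.31132172  0.03395188] (array([ 612. , -311.6]), array([14.2, 59.4]), 58.56)
16.8333 [ 0.60004052 -0.23965093  0.26011744]
```

```bash
python3 -c "
import cv2
cv2.imwrite('pics/x2.png',cv2.vconcat([cv2.resize(cv2.imread('pics/top2.png')[90:280,200:420],(660,570))[:300],cv2.resize(cv2.imread('pics/wrist2.png'),(480,300)).copy() if 0 else cv2.copyMakeBorder(cv2.resize(cv2.imread('pics/wrist2.png'),(480,300)),0,0,0,180,0)]))"
```

```text
(no output)
```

View pics/x2.png

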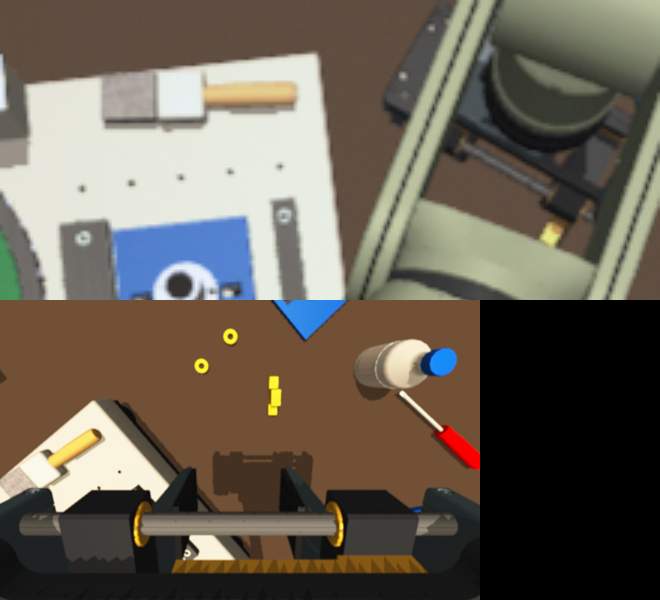

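The top crop shows the board seated flat, with a wide gap (about 21 mm) to the narrow bar. The wrist view shows the spacer at about (365,128) full-res, clear of its neighbours. Next I grasp the spacer and insert it.

```bash
cat > sp.py <<'E'
from h import *
grip(.045); q=Q(-121.5)
r.movep([.6132,-.3115,.12],q)
r.move_straight([.6132,-.3115,.026],max_speed=.08,contact_N=8)
grip(0,35); o=status.get_obs(); z0=o["position"][2]; print(o["gripper_width"],o["position"])
r.move_straight([.6132,-.3115,.20],max_speed=.15)
r.movep([.5431,-.0556,.20],Q(-85.05))
r.wait(.2)
s=snapshot("scene");save(s,"scene3")
r.move_straight([.5431,-.0556,.09+z0+.020],max_speed=.12)
hit=r.move_straight([.5431,-.0556,.09+z0-.003],max_speed=.02,contact_N=6)
o=status.get_obs();print(hit,"height above deck mm",(o["position"][2]-z0-.09)*1000,o["position"],o["gripper_width"],o["ft_force"].round(1),o["ft_torque"].round(2),o["time"])
s=snapshot("scene");cv2.imwrite("pics/s4.png",cv2.resize(s["image"][130:280,280:480,::-1],(800,600),interpolation=cv2.INTER_CUBIC))
E
python3 sp.py
```

```text
0.013984234270514071 [ 0.61323463 -0.31149537  0.02608798]
True height above deck mm -0.0678496091904568 [ 0.54292857 -0.05562857  0.11602013] 0.013838862998526012 [-1.3  0.3  3.8] [-0.06  0.14  0.05] 24.0583
```

View pics/s4.png

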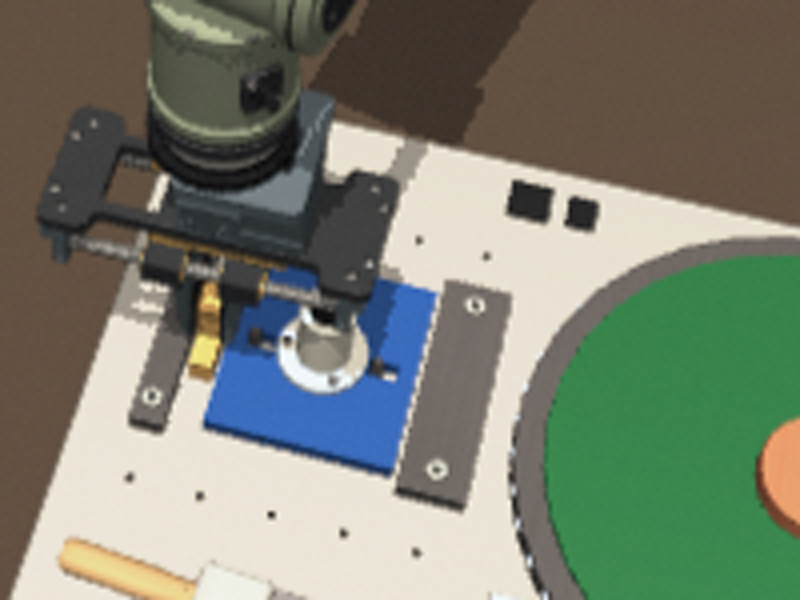

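The scene crop shows the spacer in the right-hand gap between the narrow bar and the board, at about (205,340), and on the deck by measured height. Now I release it, regrip the pillar, push and press.

```bash
cat > fin.py <<'E'
from h import *
t=np.radians(4.95); ex=np.array([np.cos(t),np.sin(t),0]); ey=np.array([-ex[1],ex[0],0])
grip(.032); r.wait(.1); p=status.get_obs()["position"]
r.move_straight([p[0],p[1],.23],max_speed=.15)
r.movep([.5377,.0090,.23],Q(4.95)); grip(.06)
r.move_straight([.5377,.0090,.116],max_speed=.1,contact_N=8)
o=status.get_obs();print("pre",o["position"])
grip(0,60); o=status.get_obs();print("grip",o["position"],o["gripper_width"],o["ft_force"].round(1))
p=o["position"].copy(); 
hit=r.move_straight(p-ey*.012,max_speed=.012,contact_N=12)
r.wait(.2);o=status.get_obs();print(hit,"slid mm",-(o["position"]-p)@ey*1000,o["position"],o["ft_force"].round(1),"fy",o["ft_force"]@ey,o["time"])
s=snapshot("scene");cv2.imwrite("pics/s5.png",cv2.resize(s["image"][150:260,290:440,::-1],(800,586),interpolation=cv2.INTER_CUBIC))
E
python3 fin.py
```

```text
pre [0.53820963 0.00901257 0.11661731]
grip [0.53773989 0.00900771 0.11616564] 0.031463185966231294 [0.1 0.1 0.6]
True slid mm 6.93092583243537 [0.53841055 0.00210892 0.11614457] [-0.4 -1.2  3.3] fy -1.176387827121297 30.3167
```

View pics/s5.png

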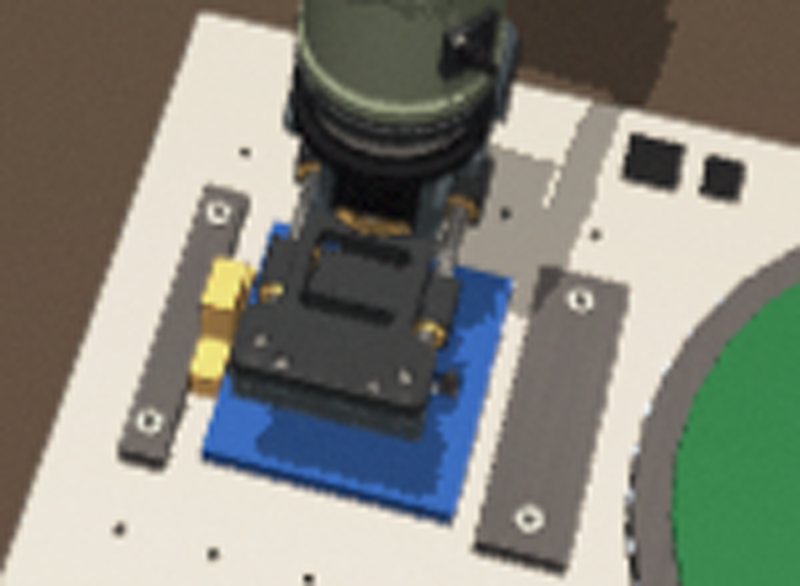

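The scene crop shows the spacer at (215,325) nipped between bar and board; the 6.9 mm slide matches. Now I build up push and downforce.

```bash
cat > press.py <<'E'
from h import *
t=np.radians(4.95); ex=np.array([np.cos(t),np.sin(t),0]); ey=np.array([-ex[1],ex[0],0])
p0=status.get_obs()["position"].copy(); a=b=0
for i in range(24):
    o=status.get_obs(); F=o["ft_force"]; fy=F@ey; fz=F[2]
    if i%2==0 or (fy>18 and fz>28): print(i,"cmd",a,b,"fy %.1f fz %.1f"%(fy,fz),((o["position"]-p0)@np.stack([ex,ey,[0,0,1]]).T*1000).round(2),o["ft_torque"].round(2),round(o["time"],1))
    if fy>18 and fz>28: break
    if fy<=18: a+=.0006
    if fz<=28: b+=.0005
    r.move_straight(p0-ey*a-np.array([0,0,b]),Q(4.95),max_speed=.01); r.wait(.15)
r.wait(1.0);o=status.get_obs();print(o["ft_force"].round(1),o["ft_force"]@ey,o["position"],o["gripper_width"],o["time"])
E
python3 press.py
```

```text
0 cmd 0 0 fy -1.5 fz 2.4 [0. 0. 0.] [-0.54 -0.15 -0.03] 30.4
2 cmd 0.0012 0.001 fy 3.9 fz 9.4 [ 0.02 -0.07  0.  ] [0.47 0.38 0.07] 31.2
4 cmd 0.0024 0.002 fy 7.4 fz 14.3 [ 0.04 -0.06 -0.02] [1.05 0.8  0.03] 32.0
6 cmd 0.0035999999999999995 0.003 fy 12.6 fz 21.5 [ 0.05 -0.07 -0.02] [1.66 1.2  0.06] 32.8
8 cmd 0.0048 0.004 fy 15.9 fz 26.8 [ 0.05 -0.07 -0.09] [2.19 1.54 0.1 ] 33.6
9 cmd 0.005399999999999999 0.0045000000000000005 fy 18.3 fz 28.8 [ 0.08 -0.05 -0.06] [2.5  1.75 0.18] 34.0
[-9.1 17.1 29.4] 17.86553131642544 [0.53849902 0.00203509 0.11605441] 0.030930083939275776 35.025
```

```bash
python3 - <<'E'
from h import *
for n in("scene","top"):
    s=snapshot(n);C=cloud(s);x,y,z=C[...,0],C[...,1],C[...,2];I=s["image"].astype(int)
    m=(abs(x-.54)<.075)&(abs(y)<.07)&(z>.09)&(z<.115)&(I[...,2]>I[...,0]*1.8)
    q=C[m];A=np.c_[q[:,:2],np.ones(len(q))];k=np.linalg.lstsq(A,q[:,2],rcond=None)[0]
    d=C[(abs(x-.41)<.02)&(abs(y)<.06)&(z>.08)&(z<.1)];kd=np.linalg.lstsq(np.c_[d[:,:2],np.ones(len(d))],d[:,2],rcond=None)[0]
    sp=C[(I[...,0]>I[...,2]*1.6)&(abs(x-.545)<.05)&(abs(y+.06)<.03)&(z>.095)&(z<.16)]
    print(n,len(q),"board tilt",k[:2].round(4),"z",q[:,2].mean().round(4),"deck tilt",kd[:2].round(4),d[:,2].mean().round(4),"spacer",len(sp),sp.mean(0).round(3),sp[:,2].max().round(4),rect(sp) if len(sp)>5 else "")
    if n=="scene": cv2.imwrite("pics/s6.png",cv2.resize(s["image"][150:260,290:440,::-1],(800,586),interpolation=cv2.INTER_CUBIC))
E
```

```text
scene 925 board tilt [-0.0008  0.0049] z 0.1005 deck tilt [ 0.0066 -0.0116] 0.0887 spacer 173 [ 0.555 -0.057  0.121] 0.1423 (array([544.7, -60.5]), array([67.8, 19.8]), 6.01)
top 348 board tilt [ 0.0063 -0.001 ] z 0.1022 deck tilt [-0.0079  0.005 ] 0.0903 spacer 129 [ 0.542 -0.061  0.124] 0.1461 (array([544.7, -60.7]), array([58.3, 12.8]), 2.33)
```

View pics/s6.png

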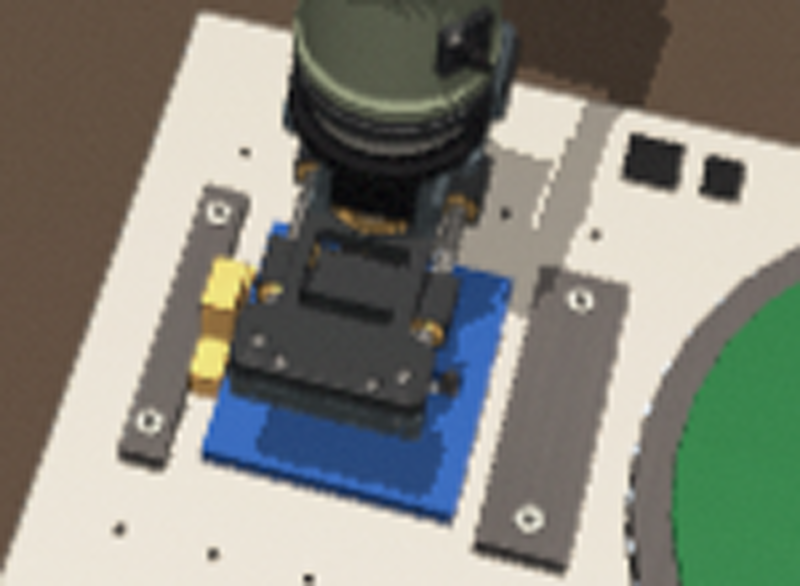

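The scene crop shows the board lying flat (tilt within noise, top 12 mm above the deck). The spacer stands upright at (215,325), nipped between bar and board. Handing in.

```bash
python3 -c "
from plant import r
print(r.close_job())"
```

```text
the job is handed in; nothing more can be done
None
```

The job is handed in: the board lies flat on the studs, held with about 29 N down and 18 N sideways, with the spacer upright and nipped against the narrow stop bar, at about 35 s of the 72 s allowed.

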